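Remix a settled sample on the touch vortex mixer

ROBOT

A 6-joint arm with a two-finger parallel gripper is mounted at the origin on a cart in front of the work surface, level with it; the furniture and walls round the work are solid. World frame = base frame: x ahead of the robot, y to its left, z up, the work surface at z = 0. Lengths are in m, angles in rad, forces in N, time in s.
With the tool pointing down it reaches from about 0.325 to 0.9 m from the base axis. Payload 3.5 kg.
Tool frame: the origin (TCP) lies on the centre line of the jaws, within the pads' length; the fingertips stand 25 mm ahead of it and the grasp point (between the pads) lies 6 mm ahead of it (bot.tcp_to_tips is the distance from the TCP to the fingertips, in m); z points along the fingers, y is the direction in which the jaws open and shut (so a half turn about z gives the same grasp; the last joint's range is limited). The gripper opens to 85 mm and grips with 20 to 120 N. Pads are 22 mm wide; open, the fingers measure 114 mm over their backs; the gripper's body (76 mm by 85 mm) begins 54 mm behind the grasp point. The pads swing forward as they close: fully open they stand 13 mm farther back than shut.
Start: joints at [1.199, 0.276, -0.026, 1.268, 0, 1.467], TCP at [0.166, 0.603, 0.256] pointing down, gripper open.
Joint ranges: [-3.12, 3.12], [-0.85, 1.88], [-1.08, 1.24], [-1.95, 2.15], [-1.57, 1.53], [-3.14, 3.14]. Speed limits (rad/s): [2.57, 2.57, 3.14, 3.14, 3.14, 3.14].

INTERFACE

Orientations are given as a unit quaternion [x, y, z, w].
In Python, from plant import monitor, read_camera, camera_params, bot gives the robot as it stands. The module is installed in compiled form; this text tells all that it offers.
- The arm moves only by the tool move_arm, never from a script. Its argument "steps" is a list of rows, each a list of 7 numbers: the turn, a rotation vector about the tool's x, y, z in degrees, then the shift along the tool's x, y, z in mm, then the opening, from 0 (shut) to 1 (fully open). A call has exactly 8 rows; each row is the pose to reach, as a shift and turn from the pose measured when the call began, along the tool's axes at that moment; what a row does not reach only later rows make up. A row lasts 1/8 s, in which the tool goes at most 62.5 mm and 10.7 degrees, less where a joint would pass 70% of its speed; a pose out of reach is approached as far as the arm can. A call with a gripper value outside its range is refused whole. The fingers move at their own pace and stop on an object; "grip_force" is the grip in N (left out, the last holds). Time passes only in rows, so rows that repeat a pose let the fingers close, or fill a call up. It gives the time, the measured TCP pose, the force and the opening at its end, in the units of the state.
- monitor.state(): the state, without advancing time (a new reading comes with each control period).
- read_camera(name): name is "scene" or "top" or "wrist"; returns the picture (384x512x3 uint8, red, green, blue); there is no depth.
- camera_params(name): a dict with "intrinsics" (3x3 intrinsics, pixels), "pose" (4x4, takes a point from camera to world coordinates); the wrist camera has in their place "hand_eye" (4x4, takes a point from camera to tool coordinates, whose origin is the TCP and whose axes are the flange's). Camera axes: x right, y up, looking along -z (the intrinsics and any distortion apply to the point x, -y, -z); pixel columns grow to the right and rows downward; lengths in m; the calibration is good to about 2 mm. The wrist camera is an equidistant fisheye: a pixel r from the principal point sees the ray r / f radians off the axis. A picture is of the moment at which its call begins: read the wrist's pose just before it. camera_params takes no time and is no camera call.
- bot.hand_in(): hands the job in, once; it reports no verdict.
The state is a dict: "time": time; "joint_pos": joint angles; "joint_velocities": joint speeds; "joint_torque": joint torques, N m; "position": TCP position; "tool_rot": TCP orientation; "wrist_force": force on the tool from outside, world axes, zero at the start; "torque": the same for the moment, N m; "gripper_width": finger opening in m.
Only numpy, scipy, OpenCV 4.12 (cv2) and the standard library are available. Lean on these libraries where they do the work, as an engineer would, in place of code of your own. Each camera call takes 0.05 s, during which the arm holds its last target. There are 200 camera calls.

TASK

The sample in the full-length tube has settled and has to be mixed. Turn the knob on the front of the mixer with the deep rubber cup until its pointer stands straight up, then take the one full-length capped tube out of the rack of short tubes, set its closed end in the mixer's rubber cup and, with the tube upright, press gently until the sprung cup has sunk about halfway down its travel. Finish while still gripping the tube and holding it pressed there; leave the short tubes in the rack and the other things on the worktop where they are.

Things in the scene. Friction and masses are not known exactly. Their poses are not given: they have to be found in the camera images.
- mixer: Vortex mixer to use: white housing 160 mm deep, 116 wide, 64 high, black boot and deep black rubber cup on top; stands firm. Origin under the housing at worktop height; its -x axis points out of the front panel (to the robot side), y left, z up. A similar mixer with a shallow dished head at the far back left is out of reach and plays no part.
- speed_knob (a point): Middle of the speed knob: black, 17 mm across, 13 mm proud of the front panel (6.5 mm behind this point), at [-0.0725, 0, 0.0311] in the mixer's frame. Its axis points out of the panel along [-0.990, 0, 0.139] there. Pinch it from above across its sides (along the mixer's y) and roll the gripper about its axis; gripped firmly (40 N) it turns easily and stays where left.
- mixer_speed (a joint): Angle of the speed knob in rad: 0 when the white pointer line stands straight up (mid-scale), positive anticlockwise as seen from in front of the panel (positive about the outward axis). It starts 0.5 to 0.9 anticlockwise of upright.
- cup_seat (a point): Centre of the inner floor of the rubber cup, at [0.018, 0, 0.1145] in the mixer's frame while the cup is up; sinks with it. The cup is 55 mm wide; its recess is 12 mm deep (rim 12 mm above this point), 43 mm wide at the mouth, tapering to a floor 17.6 mm wide.
- tube_cup (a joint): How far the sprung cup has been pressed straight down, in m: 0 up, 0.008 at the stop, about 0.004 wanted. The push needed is about 1.3 N to start it, 3.7 N at 4 mm, 6 N at the stop.
- rack: Stainless tube rack, fixed, 185 mm long (its x), 87 mm wide (its y), two perforated shelves with 17 mm square holes, the upper 57 mm above the worktop, and a handle flap 122 mm high across its far (+x) end. Origin at the middle of its underside.
- sample_tube: The full-length capped tube, 13 mm in diameter, 104 mm tall; its ribbed cap, 16.4 mm in diameter, runs from 78 to 104 mm above its closed end; about 20 g. Stands loosely in one of four holes of the rack and may lean a few degrees. Origin at the centre of its closed lower end, z along the tube to the cap.
- short_tube_1: A short capped tube, 13 mm in diameter and 75 mm tall, same yellow cap; stands in the rack and stays there. Origin at the centre of its lower end.
- short_tube_2: Another such short tube in the rack.
- short_tube_3: Another such short tube in the rack.
- lying_tube: A red-capped tube, 100 mm long and 17 mm thick, lying on the worktop between mixer and rack; stays there. Origin under its middle.
- petri: A closed petri dish, 74 mm wide and 16 mm high, on the worktop between mixer and rack; stays there. Origin under its middle.

How it is judged:
By the outcome, as a careful person would: the job done as asked, in the order asked, and still so for the second after the job is handed in, while the arm keeps its last pose, push and grip.
It also fails if it takes over 61 s, if anything falls off the work surface, if the arm or the gripper's body presses on something with over 40 N, if the wrist force passes 120 N, or if a joint passes its speed limit or range.

## Working session

There is one attempt and no reset: what is moved stays moved. The work goes in short steps, Python scripts to look and compute and a tool call to move; the robot and the scene stay as the last step left them, time stands still between calls to the robot, and variables do not carry over. Pictures are saved under pics/ and viewed, about 8 in all and at most 12, crops included, and the job is handed in when it is done.

Besides the shell and the picture viewer there is one more tool, called after "Emit:" as name([rows], argument=value, ...), one row to a line, values as JSON. move_arm: Moves the arm, as the interface text tells. Its arguments: {"type":"object","properties":{"steps":{"type":"array"},"grip_force":{"type":"number"}},"required":["steps"]}

```bash
mkdir -p pics; cat > h.py <<'E'
import numpy as np, cv2
from scipy.spatial.transform import Rotation as R
from plant import monitor, read_camera, camera_params, bot
def snap(name,fn=None):
    s=monitor.state(); im=read_camera(name)
    if fn: cv2.imwrite('pics/'+fn,im[:,:,::-1])
    return s,im
def ray(name,uv,s=None):
    p=camera_params(name); K=np.array(p['intrinsics']); u,v=uv
    if name=='wrist':
        X=np.array(p['hand_eye']); d2=np.array([u-K[0,2],v-K[1,2]])/np.array([K[0,0],K[1,1]])
        th=np.hypot(*d2); d=np.array([*(np.sin(th)*d2/max(th,1e-9)),np.cos(th)])
        T=np.eye(4);T[:3,:3]=R.from_quat(s['tool_rot']).as_matrix();T[:3,3]=s['position']; P=T@X
    else:
        P=np.array(p['pose']); d=np.array([(u-K[0,2])/K[0,0],(v-K[1,2])/K[1,1],1.])
    d=d*[1,-1,-1]
    return P[:3,3],P[:3,:3]@d
def proj(name,x,s=None):
    p=camera_params(name);K=np.array(p['intrinsics'])
    if name=='wrist':
        T=np.eye(4);T[:3,:3]=R.from_quat(s['tool_rot']).as_matrix();T[:3,3]=s['position'];P=T@np.array(p['hand_eye'])
    else: P=np.array(p['pose'])
    c=(P[:3,:3].T@(np.array(x)-P[:3,3]))*[1,-1,-1]
    if name=='wrist':
        th=np.arctan2(np.hypot(c[0],c[1]),c[2]);n=c[:2]/np.hypot(c[0],c[1])*th
    else:n=c[:2]/c[2]
    return n*[K[0,0],K[1,1]]+[K[0,2],K[1,2]]
def onz(name,uv,z,s=None):
    o,d=ray(name,uv,s); return o+d*(z-o[2])/d[2]
def tri(rs):
    A=np.zeros((3,3));b=np.zeros(3)
    for o,d in rs:
        d=d/np.linalg.norm(d);M=np.eye(3)-np.outer(d,d);A+=M;b+=M@o
    x=np.linalg.solve(A,b); return x,[np.linalg.norm(np.cross(x-o,d/np.linalg.norm(d))) for o,d in rs]
E
python3 - <<'E'
from h import *
np.set_printoptions(precision=4,suppress=True)
for n in ('scene','top','wrist'):
    s,im=snap(n,n+'0.png'); print(n,camera_params(n))
a=[cv2.imread(f'pics/{n}0.png') for n in('scene','top')]
print(s, bot.tcp_to_tips)
E
```

```text
scene {'intrinsics': array([[469.3276,   0.    , 244.8906],
       [  0.    , 469.3276, 197.9753],
       [  0.    ,   0.    ,   1.    ]]), 'pose': array([[-0.5027,  0.5638, -0.6553, -0.0174],
       [-0.8642, -0.3096,  0.3967,  0.3398],
       [ 0.0208,  0.7657,  0.6428,  0.6579],
       [ 0.    ,  0.    ,  0.    ,  1.    ]])}
top {'intrinsics': array([[372.382 ,   0.    , 260.0113],
       [  0.    , 372.382 , 194.4923],
       [  0.    ,   0.    ,   1.    ]]), 'pose': array([[-0.0171,  0.9816, -0.1904,  0.3575],
       [-0.9998, -0.0175, -0.0004,  0.0086],
       [-0.0038,  0.1903,  0.9817,  0.933 ],
       [ 0.    ,  0.    ,  0.    ,  1.    ]])}
wrist {'intrinsics': array([[297.3186,   0.    , 250.8242],
       [  0.    , 297.3186, 191.2283],
       [  0.    ,   0.    ,   1.    ]]), 'hand_eye': array([[ 0.0004,  0.9506,  0.3105,  0.0799],
       [ 1.    , -0.0002, -0.0008, -0.0004],
       [-0.0007,  0.3105, -0.9506, -0.1175],
       [ 0.    ,  0.    ,  0.    ,  1.    ]])}
{'time': 0.1, 'joint_pos': array([ 1.1986,  0.2771, -0.0277,  1.268 , -0.    ,  1.4674]), 'joint_velocities': array([-0.001 , -0.002 ,  0.0052,  0.0013,  0.0002,  0.0007]), 'joint_torque': array([  0.0004, -44.6705,  29.6129,   0.0084,  -0.    ,   0.    ]), 'position': array([0.1658, 0.602 , 0.2553]), 'tool_rot': array([ 0.134 ,  0.991 , -0.001 , -0.0002]), 'wrist_force': array([ 0.0112, -0.131 , -0.5525]), 'torque': array([-0.0097,  0.0367,  0.0079]), 'gripper_width': 0.08514504407843959} 0.025
```

View pics/top0.png

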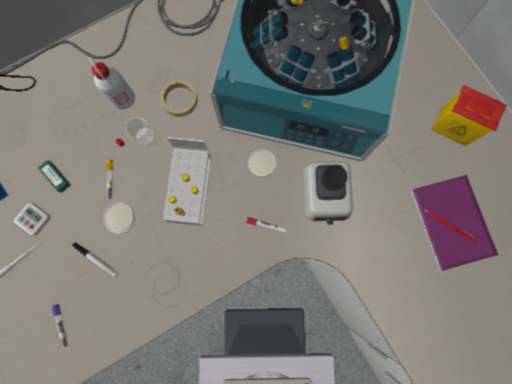

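View pics/scene0.png

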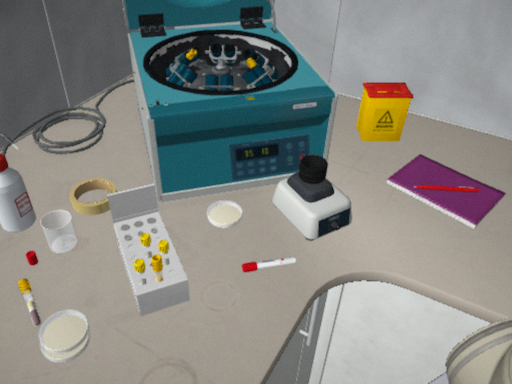

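The top view shows the mixer at about (328,192), its knob at (330,222), and the rack at (187,182). The long tube looks like the one at (180,210); in the scene view it is at (157,263).

```bash
python3 - <<'E'
from h import *
np.set_printoptions(precision=4,suppress=True)
t=cv2.imread('pics/top0.png');s=cv2.imread('pics/scene0.png')
a=cv2.resize(t[145:245,290:370],None,fx=5,fy=5,interpolation=3)
b=cv2.resize(s[145:245,265:360],None,fx=4.2,fy=5,interpolation=3)
cv2.imwrite('pics/c1.png',np.hstack([a,b])[:, :800])
for n,uv,z in [('top',(334,176),.1265),('top',(330,222),.03),('top',(180,210),.104),('top',(185,177),.09),('top',(195,190),.09),('top',(172,198),.09),('top',(170,221),.057),('top',(200,222),.057)]: print(uv,onz(n,uv,z))
print('tube cap',tri([ray('top',(181,211)),ray('scene',(157,260))]))
print('cup',tri([ray('top',(334,176)),ray('scene',(313,164))]))
E
```

```text
(334, 176) [ 0.5528 -0.1564  0.1265]
(330, 222) [ 0.4614 -0.1601  0.03  ]
(180, 210) [0.4859 0.1897 0.104 ]
(185, 177) [0.5655 0.1829 0.09  ]
(195, 190) [0.5342 0.1591 0.09  ]
(172, 198) [0.5163 0.2119 0.09  ]
(170, 221) [0.4673 0.223  0.057 ]
(200, 222) [0.4636 0.152  0.057 ]
tube cap (array([0.4865, 0.1918, 0.0968]), [np.float64(0.003327781795784222), np.float64(0.003327781795784187)])
cup (array([ 0.5531, -0.1576,  0.1234]), [np.float64(0.0007605282229141775), np.float64(0.0007605282229142229)])
```

View pics/c1.png

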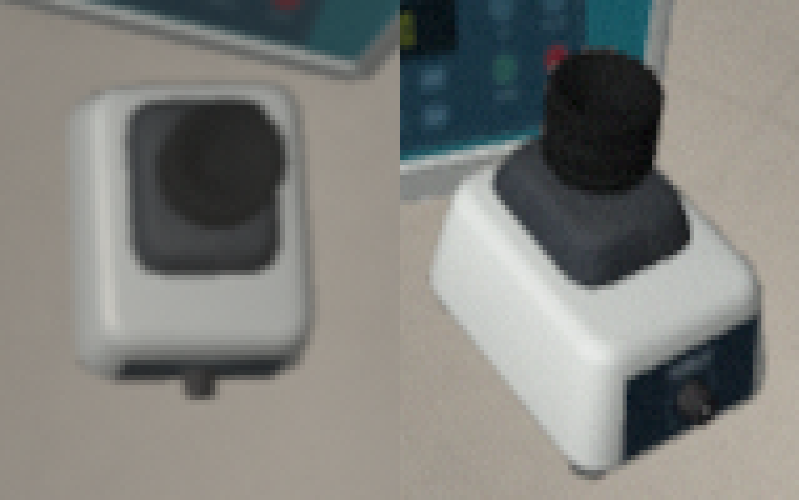

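Cup at about (0.553, -0.157) and knob at (0.461, -0.160), so the mixer's yaw is close to zero. I'll move to a viewing pose in front of the knob.

```bash
cat >> h.py <<'E'
np.set_printoptions(precision=4,suppress=True)
def Rt(pitch=0,yaw=0,roll=0):
    """tool down, x to robot; pitch>0: fingers tip forward; yaw about z; roll about tool x (deg)"""
    p=np.radians(pitch);c,s=np.cos(p),np.sin(p)
    M=np.array([[-c,0,s],[0,1,0],[-s,0,-c]])
    return R.from_euler('z',yaw,degrees=True)*R.from_matrix(M)*R.from_euler('x',roll,degrees=True)
def rel(pos,rot,s=None):
    s=s or monitor.state();R0=R.from_quat(s['tool_rot'])
    r=np.degrees((R0.inv()*rot).as_rotvec());d=R0.inv().apply(np.array(pos)-s['position'])*1e3
    return np.round(np.r_[r,d],1)
E
python3 -c "
from h import *
print(rel([.40,-.16,.20],Rt(20)),rel([.40,-.16,.10],Rt(20)))"
```

```text
[  -2.8  -19.9  -15.2 -428.2 -672.4   56.5] [  -2.8  -19.9  -15.2 -428.2 -672.2  156.5]
```

Emit:
move_arm([
  [0, 0, -4, -54, -84, 7, 1],
  [0, 0, -8, -107, -168, 14, 1],
  [0, -2, -12, -160, -252, 21, 1],
  [0, -5, -15, -214, -336, 28, 1],
  [0, -8, -15, -268, -420, 35, 1],
  [-1, -12, -15, -321, -504, 42, 1],
  [-2, -16, -15, -375, -588, 50, 1],
  [-3, -20, -15, -428, -672, 56, 1],
], grip_force=40)

```text
time: 1.15
position: [0.3123, 0.1244, 0.2209]
tool_rot: [0.001, 0.984, 0.002, 0.177]
wrist_force: [0.8, -0.4, 1.1]
gripper_width: 0.0855
```

```bash
python3 -c "
from h import *
s=monitor.state();print(s['time'],s['position'],rel([.40,-.16,.10],Rt(20)))"
```

```text
1.15 [0.3123 0.1244 0.2209] [   0.2    0.3   -0.1  -40.8 -284.8  143. ]
```

Emit:
move_arm([
  [0, 0, 0, -10, -60, 20, 1],
  [0, 0, 0, -20, -120, 40, 1],
  [0, 0, 0, -30, -180, 60, 1],
  [0, 0, 0, -35, -240, 90, 1],
  [0, 0, 0, -41, -285, 120, 1],
  [0, 0, 0, -41, -285, 143, 1],
  [0, 0, 0, -41, -285, 143, 1],
  [0, 0, 0, -41, -285, 143, 1],
])

```text
time: 2.15
position: [0.3997, -0.1594, 0.1002]
tool_rot: [0.0, 0.984, 0.002, 0.176]
wrist_force: [0.4, 0.4, -0.2]
gripper_width: 0.0852
```

```bash
python3 -c "
from h import *
s,im=snap('wrist','w1.png');print(s['time'],s['position'],s['tool_rot'])
u=proj('wrist',[.461,-.16,.031],s);print(u);u=u.astype(int)
c=im[u[1]-60:u[1]+60,u[0]-60:u[0]+60,::-1]
f=cv2.resize(c,(600,600),interpolation=3);g=cv2.resize(im[:,:,::-1],None,fx=.39,fy=.39)
o=np.zeros((600,800,3),np.uint8);o[:,:600]=f;o[:g.shape[0],600:800]=g[:, :200];cv2.imwrite('pics/w1c.png',o);print(u-60)"
```

```text
2.15 [ 0.3997 -0.1594  0.1002] [0.0005 0.9844 0.0021 0.1762]
[249.8764 248.3989]
[189 188]
```

View pics/w1c.png

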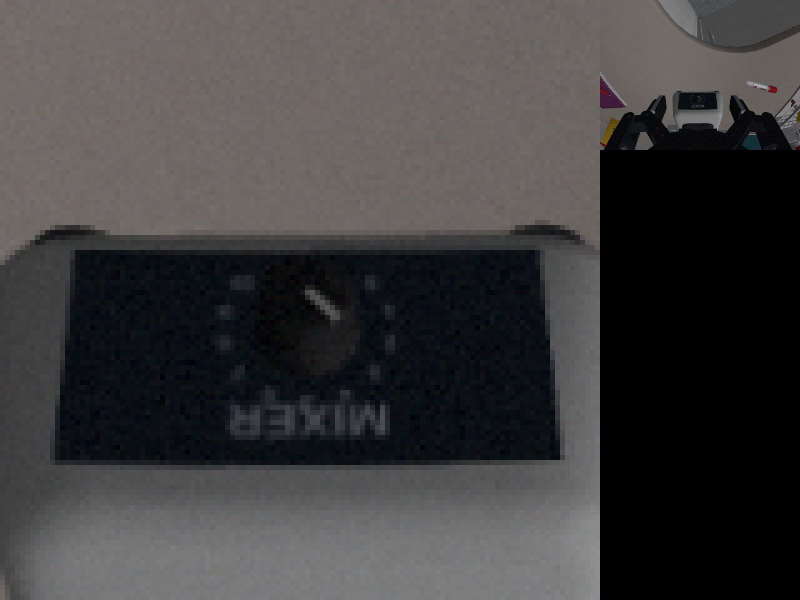

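The crop is upside down. The knob face centre is at about (308,295) in the crop, and the pointer runs to (338,318), i.e. up and left, so anticlockwise of upright. The panel's corners are clear. I'll work out the knob angle, the mixer's yaw and the knob position.

```bash
python3 -c "
from h import *
s=dict(position=[0.3997,-0.1594,0.1002],tool_rot=[0.0005,0.9844,0.0021,0.1762])
im=cv2.imread('pics/w1.png')
c=cv2.cvtColor(im[188:308,189:309],6)[50:68,50:76]
ys,xs=np.where(c>95);uv=np.c_[xs+239,ys+238];print(len(uv),uv.min(0),uv.max(0))
n=np.array([-.990,0,.139])
def pl(uv,p0):
    o,d=ray('wrist',uv,s);return o+d*(n@(p0-o))/(n@d)
k=np.array([.461,-.16,.0311])
# panel corners on panel plane
P=[pl((189+a/5,188+b/5),k-.0065*n) for a,b in [(55,461),(562,461),(75,251),(540,251)]];print(np.array(P))
up=np.array([.139,0,.99])
f=np.array([pl(u,k+.0065*n) for u in uv]);
q=np.c_[f[:,1],f@up];m=q.mean(0);w,v=np.linalg.eigh(np.cov((q-m).T));e=v[:,1]*np.sign(v[1,1]);t=(q-m)@e
print('line mean',m,'ends',m+e*t.min(),m+e*t.max(),'angle ccw',np.degrees(np.arctan2(e[0],e[1])), 'knob up',k@up, 'front face centre px',proj('wrist',k+.0065*n,s))
# knob dark outline tick marks
print(pl((189+308/5,188+300/5),k+.0065*n))
"
```

```text
Traceback (most recent call last):
ValueError: zero-size array to reduction operation minimum which has no identity
```

```bash
cat > knob.py <<'E'
from h import *
n=np.array([-.990,0,.139]);up=np.array([.139,0,.99])
def pl(uv,p0,s):
    o,d=ray('wrist',uv,s);return o+d*(n@(p0-o))/(n@d)
def pointer(im,s,k):
    u=proj('wrist',k+.0065*n,s);x0,y0=(u-13).astype(int)
    c=cv2.cvtColor(im,cv2.COLOR_BGR2GRAY)[y0:y0+26,x0:x0+26].astype(float)
    th=c.min()+.55*(c.max()-c.min())
    _,L,st,ce=cv2.connectedComponentsWithStats((c>th).astype(np.uint8))
    print('max',c.max(),'face px',u-[x0,y0]);print(st[1:],ce[1:])
    i=1+np.argmin(np.linalg.norm(ce[1:]-(u-[x0,y0]),axis=1))
    ys,xs=np.where(L==i)
    f=np.array([pl((x+x0,y+y0),k+.0065*n,s) for x,y in zip(xs,ys)])
    q=np.c_[f[:,1],f@up];m=q.mean(0);w,v=np.linalg.eigh(np.cov((q-m).T));e=v[:,1]*np.sign(v[1,1]);t=(q-m)@e
    print('ends y,up:',m+e*t.min(),m+e*t.max(),'angle ccw',np.degrees(np.arctan2(e[0],e[1])),'k up',k@up)
E
python3 -c "
from knob import *
s=dict(position=[0.3997,-0.1594,0.1002],tool_rot=[0.0005,0.9844,0.0021,0.1762])
im=cv2.imread('pics/w1.png');k=np.array([.461,-.16,.0311])
print(np.array([pl((189+a/5,188+b/5),k-.0065*n,s) for a,b in [(55,461),(562,461),(75,251),(540,251)]]))
pointer(im,s,k)"
```

```text
[[ 0.4709 -0.1979  0.055 ]
 [ 0.471  -0.1211  0.0554]
 [ 0.4655 -0.1981  0.0163]
 [ 0.4655 -0.1208  0.0166]]
max 109.0 face px [13.8896 13.9073]
[[  0   0  26   8 167]
 [  0   7   2   1   2]
 [ 13   7   2   1   2]
 [ 14  16   7   6  15]] [[12.2695  2.7605]
 [ 0.5     7.    ]
 [13.5     7.    ]
 [17.4    18.6   ]]
ends y,up: [-0.1598  0.0966] [-0.1554  0.1012] angle ccw 43.36815651391363 k up 0.09486800000000001
```

```bash
cat >> knob.py <<'E'
K=np.array([.4618,-.1597,.0311])
def pose(ang,back=0,k=K):
    rot=R.from_rotvec(np.radians(ang)*n)*Rt(0)
    return k+.008*n-(.015+back)*rot.apply([0,0,1]),rot
E
python3 -c "
from knob import *
print(rel(*pose(22,.07)));p,r=pose(22,.07)
s=dict(position=p,tool_rot=r.as_quat());print('then',rel(*pose(22),s))
print('turn')
p,r=pose(22);s=dict(position=p,tool_rot=r.as_quat())
for a in (12,2,-8,-14,-21,-24): print(a,rel(*pose(a),s))"
```

```text
[ 21.2  20.1  -6.9 -53.2  31.4   8.8]
then [ 0.  0.  0. -0.  0. 70.]
turn
12 [-9.9  0.   1.4  0.  -2.6  0.2]
2 [-19.8   0.    2.8   0.1  -5.1   0.9]
-8 [-29.7   0.    4.2   0.3  -7.4   2. ]
-14 [-35.6   0.    5.    0.4  -8.7   2.8]
-21 [-42.6   0.    6.    0.6 -10.1   3.9]
-24 [-45.5   0.    6.4   0.6 -10.7   4.5]
```

Emit:
move_arm([
  [5, 5, -2, 0, 10, 0, 0.5],
  [10, 10, -3, -15, 20, 0, 0.5],
  [15, 15, -5, -35, 28, 4, 0.5],
  [21, 20, -7, -53, 31, 9, 0.5],
  [21, 20, -7, -53, 31, 9, 0.5],
  [21, 20, -7, -53, 31, 9, 0.5],
  [21, 20, -7, -53, 31, 9, 0.5],
  [21, 20, -7, -53, 31, 9, 0.5],
])

```text
time: 3.2
position: [0.4519, -0.129, 0.1111]
tool_rot: [-0.027, 0.982, -0.187, 0.001]
wrist_force: [0.8, 0.3, -0.2]
gripper_width: 0.0427
```

```bash
python3 -c "
from knob import *
s=monitor.state();print(s['gripper_width'],s['position'],rel(*pose(22),s))"
```

```text
0.04266431640966542 [ 0.4519 -0.129   0.1111] [ 0.2  0.1  0.  -1.   0.5 69.7]
```

Emit:
move_arm([
  [0, 0, 0, -1, 0, 20, 0.5],
  [0, 0, 0, -1, 0, 40, 0.5],
  [0, 0, 0, -1, 0, 58, 0.5],
  [0, 0, 0, -1, 0, 70, 0.5],
  [0, 0, 0, -1, 0, 70, 0.3],
  [0, 0, 0, -1, 0, 70, 0],
  [0, 0, 0, -1, 0, 70, 0],
  [0, 0, 0, -1, 0, 70, 0],
], grip_force=40)

```text
time: 4.2
position: [0.4534, -0.1545, 0.0461]
tool_rot: [-0.027, 0.982, -0.187, 0.001]
wrist_force: [-0.8, 0.6, -1.1]
gripper_width: 0.0143
```

```bash
python3 -c "
from knob import *
s=monitor.state();print(s['gripper_width'],s['wrist_force'],s['torque'],rel(*pose(22),s))
p0=np.array(s['position']);R0=R.from_quat(s['tool_rot']);kc=p0-.008*n+.015*R0.apply([0,0,1]);print(kc)
for a in (-10,-20,-30,-40,-43):
  rot=R.from_rotvec(np.radians(a)*n);print(a,rel(kc+rot.apply(p0-kc),rot*R0,s))
"
```

```text
0.014306893795178304 [-0.7672  0.6462 -1.066 ] [ 0.4263  0.2286 -0.0761] [ 0.2  0.1  0.  -0.3  0.3 -0.2]
[ 0.4615 -0.16    0.0311]
-10 [-9.9 -0.   1.4  0.  -2.6  0.2]
-20 [-19.8  -0.    2.8   0.1  -5.1   0.9]
-30 [-29.7  -0.    4.2   0.3  -7.4   2. ]
-40 [-39.6  -0.    5.6   0.5  -9.5   3.4]
-43 [-42.6  -0.    6.1   0.6 -10.1   3.9]
```

Emit:
move_arm([
  [0, 0, 0, 0, 0, 0, 0],
  [-7, 0, 1, 0, -1.8, 0.1, 0],
  [-14, 0, 2, 0, -3.6, 0.5, 0],
  [-21, 0, 3, 0.1, -5.3, 1, 0],
  [-28, 0, 3.9, 0.3, -7, 1.8, 0],
  [-35, 0, 4.9, 0.4, -8.5, 2.7, 0],
  [-42.6, 0, 6.1, 0.6, -10.1, 3.9, 0],
  [-42.6, 0, 6.1, 0.6, -10.1, 3.9, 0],
])

```text
time: 5.2
position: [0.4534, -0.1653, 0.0461]
tool_rot: [0.027, 0.982, 0.185, 0.001]
wrist_force: [-0.2, 3.8, 1.9]
gripper_width: 0.014
```

```bash
python3 -c "
from knob import *
s,im=snap('wrist','w2.png');print(s['gripper_width'],s['wrist_force'],s['torque'],rel(*pose(-21),s),list(s['position']),list(s['tool_rot']))
u=proj('wrist',K,s).astype(int);print(u)
cv2.imwrite('pics/w2c.png',cv2.resize(im[max(0,u[1]-60):u[1]+60,u[0]-60:u[0]+60,::-1],None,fx=5,fy=5,interpolation=3))"
```

```text
0.01404664654891334 [-0.1699  3.7591  1.9161] [0.6253 0.0794 0.076 ] [ 0.5  0.1 -0.2 -0.3  0.3 -0. ] [np.float64(0.4534366966177916), np.float64(-0.1652743099919154), np.float64(0.046110189218405026)] [np.float64(0.02700468644088549), np.float64(0.9824479305306953), np.float64(0.1845703356841397), np.float64(0.000775816748668058)]
[251 270]
```

View pics/w2c.png

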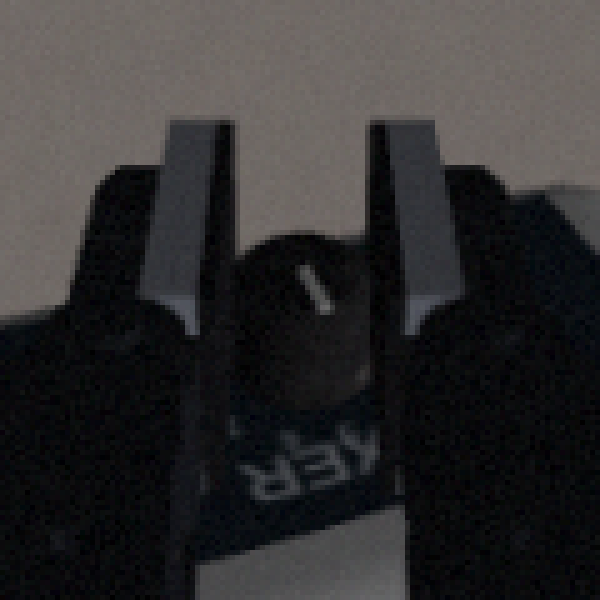

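The knob is held between the pads. The pointer runs from about (303,267) to (327,312) in the crop. I'll measure its angle in the panel plane.

```bash
cat > m2.py <<'E'
from knob import *
s=dict(position=[0.45344,-0.16527,0.04611],tool_rot=[0.0270,0.98245,0.18457,0.00078])
im=cv2.imread('pics/w2.png');k=np.array([.4615,-.1600,.0311])
pointer(im,s,k)
f=[pl((191+a/5,210+b/5),k+.0065*n,s) for a,b in [(303,267),(327,312),(235,285),(370,285)]]
print(np.array(f),[v@up for v in f])
# panel text baseline direction & panel top edge as references
e=[pl((191+a/5,210+b/5),k-.0065*n,s) for a,b in [(250,500),(300,490),(200,563),(400,508)]];print(np.array(e))
E
python3 m2.py
```

```text
max 111.0 face px [13.0411 13.0286]
[[  0   0  26  13 253]
 [ 13  15   6  10  22]] [[11.8458  4.4585]
 [15.6818 19.7273]]
ends y,up: [-0.1605  0.0966] [-0.1609  0.1039] angle ccw -2.91173163687982 k up 0.09493750000000001
[[ 0.4553 -0.1604  0.0339]
 [ 0.4564 -0.1608  0.0412]
 [ 0.4554 -0.1679  0.034 ]
 [ 0.4561 -0.1552  0.039 ]] [np.float64(0.09683562627986915), np.float64(0.10421798488507383), np.float64(0.09699109410015463), np.float64(0.10202846331651007)]
[[ 0.4706 -0.1728  0.0492]
 [ 0.4707 -0.1678  0.0497]
 [ 0.4714 -0.18    0.055 ]
 [ 0.4715 -0.1597  0.0555]]
```

Emit:
move_arm([
  [0, 0, 0, 0, 0, 0, 0.5],
  [0, 0, 0, 0, 0, 0, 0.5],
  [0, 0, 0, 0, 0, 0, 0.5],
  [0, 0, 0, 0, 0, -20, 0.5],
  [0, 0, 0, 0, 0, -45, 0.5],
  [0, 0, 0, 0, 0, -70, 0.5],
  [5, 0, 0, 15, 0, -75, 0.5],
  [10, 0, 0, 30, 0, -80, 0.5],
])

```text
time: 6.25
position: [0.4228, -0.1934, 0.1218]
tool_rot: [0.026, 0.995, 0.095, -0.001]
wrist_force: [0.9, 0.4, 0.1]
gripper_width: 0.0425
```

```bash
python3 -c "
from knob import *
s=monitor.state();print(s['time'],s['gripper_width'],s['position'],rel([.40,-.16,.10],Rt(20)))"
```

```text
6.25 0.042535579762242634 [ 0.4228 -0.1934  0.1218] [ 10.2 -20.   -4.9  24.4  27.4  27.6]
```

Emit:
move_arm([
  [4, -8, -2, 8, 10, 8, 0.5],
  [8, -16, -4, 16, 20, 16, 0.5],
  [10.2, -20, -5, 24, 27, 27, 0.5],
  [10.2, -20, -5, 24.4, 27.4, 27.6, 0.5],
  [10.2, -20, -5, 24.4, 27.4, 27.6, 0.5],
  [10.2, -20, -5, 24.4, 27.4, 27.6, 0.5],
  [10.2, -20, -5, 24.4, 27.4, 27.6, 0.5],
  [10.2, -20, -5, 24.4, 27.4, 27.6, 0.5],
])

```text
time: 7.25
position: [0.4006, -0.1606, 0.1002]
tool_rot: [-0.001, 0.985, 0.0, 0.173]
wrist_force: [0.4, 0.7, 0.7]
gripper_width: 0.0427
```

```bash
python3 -c "
from knob import *
s,im=snap('wrist','w3.png');print(s['time'],s['position'],s['tool_rot'])
u=proj('wrist',K,s).astype(int);print(u)
pointer(im[:,:,::-1].copy(),s,np.array([.4615,-.16,.0311]))
cv2.imwrite('pics/w3c.png',cv2.resize(im[u[1]-35:u[1]+45,u[0]-60:u[0]+60,::-1],None,fx=6,fy=6,interpolation=3))"
```

```text
7.25 [ 0.4006 -0.1606  0.1002] [-0.0008  0.9848  0.0002  0.1734]
[252 248]
max 115.0 face px [13.7116 13.1181]
[[  0   0  26   6 135]
 [ 13  15   2   8  14]] [[12.6593  2.1111]
 [13.4286 18.1429]]
ends y,up: [-0.1601  0.0966] [-0.1604  0.103 ] angle ccw -2.1794835735828753 k up 0.09493750000000001
```

View pics/w3c.png

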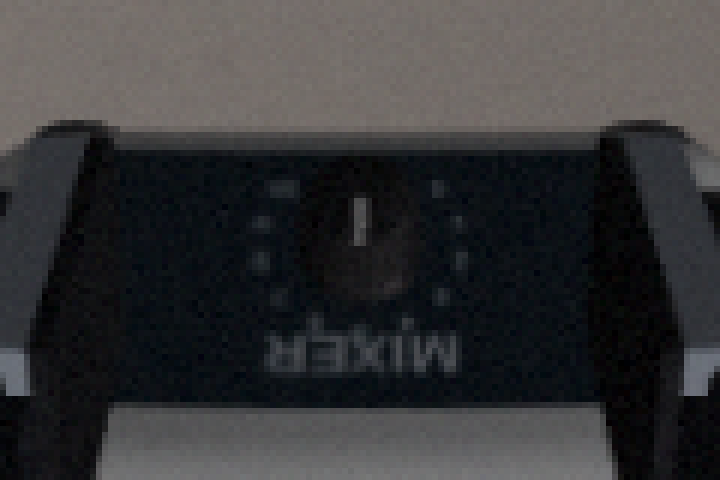

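The pointer stands upright to within about 2° (the line at column 360 is vertical, rows 200–245). Now to the tube.

```bash
python3 -c "
from h import *
s=monitor.state();print(rel([.40,-.10,.19],Rt(0)),rel([.486,.19,.22],Rt(0)))"
```

```text
[  0.   20.    0.1 -30.4  60.4 -84.6] [   0.    20.     0.1 -121.9  350.3  -83.2]
```

Emit:
move_arm([
  [0, 5, 0, -15, 20, -45, 0.5],
  [0, 12, 0, -30, 55, -85, 0.5],
  [0, 20, 0, -48, 114, -84, 0.5],
  [0, 20, 0, -66, 173, -84, 0.5],
  [0, 20, 0, -85, 232, -84, 0.5],
  [0, 20, 0, -103, 291, -83, 0.5],
  [0, 20, 0, -122, 350, -83, 0.5],
  [0, 20, 0, -122, 350, -83, 0.5],
])

```text
time: 8.3
position: [0.4877, 0.1935, 0.2204]
tool_rot: [-0.004, 1.0, 0.001, 0.001]
wrist_force: [-0.2, -0.9, -0.6]
gripper_width: 0.0429
```

```bash
python3 -c "
from h import *
s,im=snap('wrist','w4.png');print(s['time'],list(s['position']),list(s['tool_rot']),s['joint_velocities'])
u=proj('wrist',[.486,.19,.10],s).astype(int);print(u)
cv2.imwrite('pics/w4c.png',cv2.resize(im[u[1]-80:u[1]+70,u[0]-100:u[0]+100,::-1],None,fx=4,fy=4,interpolation=3))"
```

```text
8.3 [np.float64(0.48767977469614104), np.float64(0.19346850577000685), np.float64(0.2203671041514793)] [np.float64(-0.003756801280392993), np.float64(0.9999923214960296), np.float64(0.0008048579663643724), np.float64(0.00077174916590615)] [-0.0626 -0.0271 -0.0611  0.0283 -0.0337 -0.0252]
[246 191]
```

View pics/w4c.png

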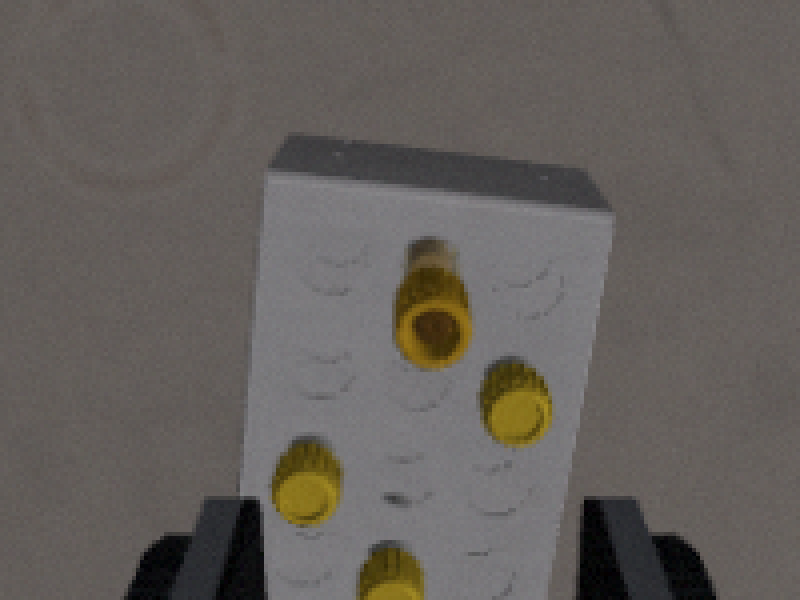

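The long tube's cap top is at crop (433,330), i.e. pixel (254.3,193.5), and the tube enters the shelf at crop (431,250). The rack is turned about 6° and the neighbouring caps are well clear to the sides.

```bash
python3 -c "
from h import *
s=dict(position=[.48768,.19347,.22037],tool_rot=[-0.003757,.999992,.000805,.000772])
top=(254.25,193.5)
for z in (.098,.104,.110): print(z,onz('wrist',top,z,s),proj('scene',onz('wrist',top,z,s)),proj('top',onz('wrist',top,z,s)))
print('entry',onz('wrist',(253.75,174.5),.057,s))
# short tube tops
for uv in [(146+517/4,111+417/4),(146+305/4,111+493/4)]: print('short',onz('wrist',uv,.078,s), proj('scene',onz('wrist',uv,.078,s)))
im=cv2.imread('pics/scene0.png');h=cv2.cvtColor(im,40)
m=((h[...,0]>18)&(h[...,0]<35)&(h[...,1]>130)&(h[...,2]>90)).astype(np.uint8);m[:225]=0;m[290:]=0;m[:,:125]=0;m[:,180:]=0
_,L,st,c=cv2.connectedComponentsWithStats(m);print(st[1:],c[1:])
cv2.imwrite('pics/s0c.png',cv2.resize(im[225:315,105:195],None,fx=6,fy=6,interpolation=3))
"
```

```text
0.098 [0.4883 0.1964 0.098 ] [155.8594 260.2554] [177.6214 209.3961]
0.104 [0.4863 0.1963 0.104 ] [156.0197 258.4842] [177.0555 209.881 ]
0.11 [0.4842 0.1962 0.11  ] [156.1823 256.6884] [176.481  210.3732]
entry [0.4825 0.1964 0.057 ]
short [0.5167 0.217  0.078 ] [138.8186 261.8219]
short [0.5372 0.1661 0.078 ] [162.8699 243.217 ]
[[140 233  11  13 106]
 [159 240  10  13 107]
 [151 255  12  17 157]
 [134 259  11  13 116]] [[145.1509 239.1038]
 [163.215  246.0748]
 [156.5032 262.586 ]
 [139.1034 265.0862]]
```

View pics/s0c.png

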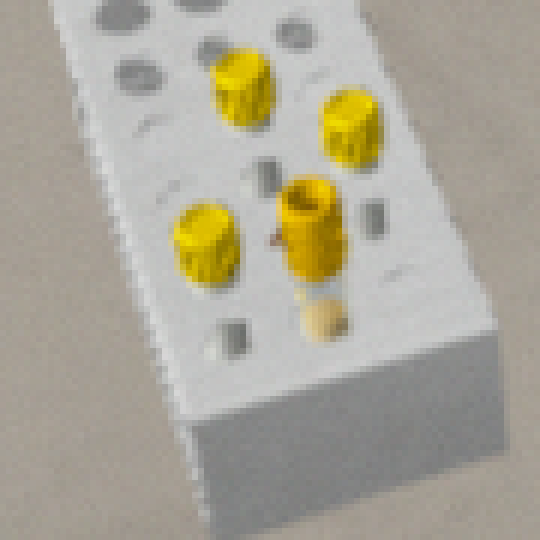

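```bash
python3 -c "
from h import *
print(rel([.4845,.1963,.104],Rt(0)))"
```

```text
[  0.   -0.    0.3   1.9   4.9 115.8]
```

Emit:
move_arm([
  [0, 0, 0, 2, 5, 30, 0.45],
  [0, 0, 0, 2, 5, 60, 0.45],
  [0, 0, 0, 2, 5, 85, 0.45],
  [0, 0, 0, 2, 5, 105, 0.45],
  [0, 0, 0, 2, 5, 116, 0.45],
  [0, 0, 0, 2, 5, 116, 0],
  [0, 0, 0, 2, 5, 116, 0],
  [0, 0, 0, 2, 5, 116, 0],
], grip_force=40)

```text
time: 9.35
position: [0.4852, 0.1965, 0.1048]
tool_rot: [-0.003, 1.0, 0.0, 0.001]
wrist_force: [-0.5, -0.7, 0.5]
gripper_width: 0.0153
```

```bash
python3 -c "
from h import *
s=monitor.state();print(s['gripper_width'],s['wrist_force'],s['torque'],rel([.4845,.1963,.104],Rt(0)))"
```

```text
0.01528677256533489 [-0.4806 -0.6824  0.4778] [ 0.0002 -0.0031  0.0022] [ 0.   0.1  0.3  0.7 -0.2  0.8]
```

Emit:
move_arm([
  [0, 0, 0, 0, 0, -10, 0],
  [0, 0, 0, 0, 0, -30, 0],
  [0, 0, 0, 0, 0, -55, 0],
  [0, 0, 0, 0, 0, -85, 0],
  [0, 0, 0, 0, 0, -115, 0],
  [0, 0, 0, 0, 0, -145, 0],
  [0, 0, 0, 0, 0, -165, 0],
  [0, 0, 0, 0, 0, -165, 0],
])

```text
time: 10.35
position: [0.4865, 0.1969, 0.2727]
tool_rot: [-0.003, 1.0, 0.001, 0.003]
wrist_force: [0.2, 1.0, -0.5]
gripper_width: 0.0149
```

```bash
python3 -c "
from h import *
s=monitor.state();print(s['gripper_width'],s['wrist_force'],s['position'],rel([.45,-.155,.27],Rt(0)))"
```

```text
0.014930769435969538 [ 0.1684  0.9579 -0.5208] [0.4865 0.1969 0.2727] [   0.1    0.4    0.3   38.4 -351.7    1.7]
```

Emit:
move_arm([
  [0, 0, 0, -5, -30, 0, 0],
  [0, 0, 0, -14, -80, 0, 0],
  [0, 0, 0, -24, -135, 0, 0],
  [0, 0, 0, -34, -190, 0, 0],
  [0, 0, 0, -45, -245, 0, 0],
  [0, 0, 0, -55, -300, 0, 0],
  [0, 0, 0, -63, -340, 1, 0],
  [0, 0, 0, -66, -355, 2, 0],
])

```text
time: 11.35
position: [0.5542, -0.1597, 0.2693]
tool_rot: [-0.001, 1.0, 0.001, 0.003]
wrist_force: [0.0, 0.8, -0.1]
gripper_width: 0.0152
```

```bash
python3 -c "
from h import *
s,im=snap('wrist','w5.png');_,sc=snap('scene','s5.png');s2,tp=snap('top','t5.png')
for q in(s,s2):print(q['time'],list(q['position']),list(q['tool_rot']),q['wrist_force'])
u=proj('wrist',[.553,-.158,.17],s).astype(int);print(u)
a=cv2.resize(im[max(0,u[1]-75):u[1]+75,u[0]-50:u[0]+50,::-1],(400,600),interpolation=3)
v=proj('scene',[.553,-.158,.2]).astype(int);print(v)
b=cv2.resize(sc[v[1]-70:v[1]+80,v[0]-50:v[0]+50,::-1],(400,600),interpolation=3)
cv2.imwrite('pics/c5.png',np.hstack([a,b]))"
```

```text
11.35 [np.float64(0.5541749735923482), np.float64(-0.15965476139273538), np.float64(0.26927522049809005)] [np.float64(-0.0014495444782864678), np.float64(0.9999945984845777), np.float64(0.0012421351076815504), np.float64(0.002675616349166321)] [ 0.0233  0.8241 -0.0992]
11.45 [np.float64(0.5541152996789532), np.float64(-0.1585151317756263), np.float64(0.2694070411940458)] [np.float64(-0.0018053114044820507), np.float64(0.9999939712059068), np.float64(0.0013829324630767156), np.float64(0.002624099917175023)] [-0.5039 -0.2916 -0.6751]
[252 200]
[317 130]
```

View pics/c5.png

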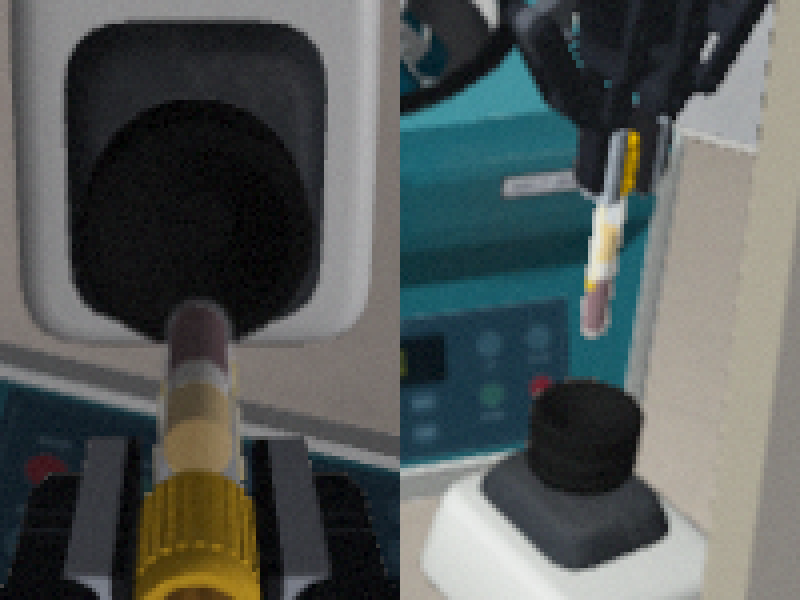

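The wrist view (left) shows the tube tip at crop (199,305), with the cup mouth beyond it, centred at about (195,215). The scene view (right) shows the tube from (612,205) to (594,335). I'll triangulate to get the lean and the tip position.

```bash
python3 -c "
from h import *
s=dict(position=[.55417,-.15965,.26928],tool_rot=[-.00145,.999995,.00124,.00268])
W=lambda a,b:(202+a/4,125+b/4); S=lambda a,b:(267+(a-400)/4,60+b/4)
tip=tri([ray('wrist',W(199,308),s),ray('scene',S(594,331))]);cb=tri([ray('wrist',W(199,478),s),ray('scene',S(610,200))])
print('tip',tip);print('capbottom',cb);d=cb[0]-tip[0];print(d,np.linalg.norm(d),'lean deg x,y',np.degrees(np.arctan2(d[:2],d[2])))
# vertical reference: scene line for a vertical tube through TCP
for z in (.27,.25,.17): print(z,(proj('scene',[.5542,-.159,z])-[267,60])*4+[400,0],(proj('wrist',[.5542,-.1597,z],s)-[202,125])*4)
# cup rim
c=camera_params('scene')
print('rim wrist',onz('wrist',W(192,215),.1265,s),'rim scene',onz('scene',S(587,408),.1265))
for x in [(.553,-.158,.1265),(.5531+.0275,-.158,.1265),(.553-.0275,-.158,.1265),(.553,-.158+.0275,.1265),(.553,-.158-.0275,.1265)]: print(x,(proj('wrist',x,s)-[202,125])*4,(proj('scene',x)-[267,60])*4+[400,0])
"
```

```text
tip (array([ 0.5541, -0.1587,  0.1714]), [np.float64(0.00030462460571689784), np.float64(0.0003046246057169322)])
capbottom (array([ 0.5545, -0.1587,  0.2403]), [np.float64(0.0011423244999133398), np.float64(0.001142324499913446)])
[0.0004 0.     0.0689] 0.06887808041666979 lean deg x,y [0.3601 0.0023]
0.27 [621.4903 141.5632] [196.7879 603.7808]
0.25 [615.7825 182.3305] [196.1593 518.1539]
0.17 [594.6077 333.569 ] [194.6256 307.2333]
rim wrist [ 0.5481 -0.1602  0.1265] rim scene [ 0.554  -0.1606  0.1265]
(0.553, -0.158, 0.1265) [201.6039 235.7745] [583.9107 410.5044]
(0.5806, -0.158, 0.1265) [201.0118 347.633 ] [550.6372 381.8733]
(0.5255000000000001, -0.158, 0.1265) [202.1902 117.5523] [618.4013 440.183 ]
(0.553, -0.1305, 0.1265) [321.4553 236.1565] [537.7389 426.5149]
(0.553, -0.1855, 0.1265) [ 81.5303 235.5899] [628.992  394.8721]
```

The tube hangs within about 0.4° of vertical, with its tip at TCP −98 mm. My best estimate of the cup centre, from all the views, is (0.5523, −0.1592). I'll centre over it and descend to just above contact, then descend in small steps while averaging the force.

```bash
cat > f.py <<'E'
from h import *
import sys
def avg(N=12):
    F=[];Z=[]
    for _ in range(N):
        read_camera('top');s=monitor.state();F.append(s['wrist_force']);Z.append(s['position'])
    return s,np.mean(F,0),np.std(F,0)/N**.5,np.mean(Z,0)
if __name__=='__main__':
    s,f,e,z=avg(int(sys.argv[1]));print(s['time'],'F',f,'+-',e,'pos',z,'w',s['gripper_width'],'T',s['torque'])
    print('to target:',rel([.5523,-.1598,.2125],Rt(0)))
E
python3 -c "
from h import *
print(rel([.5523,-.1598,.222],Rt(0)))"
```

```text
[ 0.2  0.3  0.3  1.8 -2.6 47.6]
```

Emit:
move_arm([
  [0, 0.3, 0, 1, -1, 0, 0],
  [0, 0.3, 0, 1.8, -2, 8, 0],
  [0, 0.3, 0, 1.8, -2, 18, 0],
  [0, 0.3, 0, 1.8, -2, 28, 0],
  [0, 0.3, 0, 1.8, -2, 38, 0],
  [0, 0.3, 0, 1.8, -2, 45, 0],
  [0, 0.3, 0, 1.8, -2, 47, 0],
  [0, 0.3, 0, 1.8, -2, 47, 0],
])

```text
time: 12.5
position: [0.5524, -0.1593, 0.2226]
tool_rot: [-0.002, 1.0, 0.002, -0.0]
wrist_force: [-0.6, 0.5, 0.5]
gripper_width: 0.0148
```

```bash
python3 f.py 15
```

```text
13.25 F [ 0.1739 -0.1192 -0.1659] +- [0.103  0.1487 0.0898] pos [ 0.5525 -0.1592  0.2228] w 0.01510378008850108 T [-0.0119  0.0437 -0.0498]
to target: [ 0.2 -0.   0.3  0.  -0.6 10.1]
```

Emit:
move_arm([
  [0, 0, 0, 0, -0.5, 1, 0],
  [0, 0, 0, 0, -0.5, 2, 0],
  [0, 0, 0, 0, -0.5, 3, 0],
  [0, 0, 0, 0, -0.5, 4, 0],
  [0, 0, 0, 0, -0.5, 5, 0],
  [0, 0, 0, 0, -0.5, 6, 0],
  [0, 0, 0, 0, -0.5, 6, 0],
  [0, 0, 0, 0, -0.5, 6, 0],
])

```text
time: 14.25
position: [0.5524, -0.1597, 0.2168]
tool_rot: [-0.002, 1.0, 0.002, 0.0]
wrist_force: [-0.6, -0.4, 0.6]
gripper_width: 0.015
```

```bash
python3 f.py 10
```

```text
14.75 F [0.0416 0.0782 1.1543] +- [0.1493 0.1583 0.1002] pos [ 0.5524 -0.1597  0.2167] w 0.014907145285015333 T [ 0.0142  0.0348 -0.0212]
to target: [ 0.2 -0.   0.3  0.1 -0.2  4.1]
```

Emit:
move_arm([
  [0, 0, 0, 0, 0, 0.5, 0],
  [0, 0, 0, 0, 0, 1, 0],
  [0, 0, 0, 0, 0, 1.5, 0],
  [0, 0, 0, 0, 0, 2, 0],
  [0, 0, 0, 0, 0, 2.5, 0],
  [0, 0, 0, 0, 0, 2.5, 0],
  [0, 0, 0, 0, 0, 2.5, 0],
  [0, 0, 0, 0, 0, 2.5, 0],
])

```text
time: 15.75
position: [0.5524, -0.1597, 0.2142]
tool_rot: [-0.002, 1.0, 0.002, 0.0]
wrist_force: [0.2, -1.1, 2.4]
gripper_width: 0.0149
```

```bash
python3 f.py 15
```

```text
16.5 F [-0.1109  0.2073  2.9242] +- [0.0969 0.1379 0.1022] pos [ 0.5524 -0.1597  0.2142] w 0.014934765275594186 T [ 0.0594  0.0514 -0.0293]
to target: [ 0.2  0.   0.3  0.1 -0.1  1.7]
```

Emit:
move_arm([
  [0, 0, 0, 0, 0, 0.5, 0],
  [0, 0, 0, 0, 0, 1, 0],
  [0, 0, 0, 0, 0, 1.1, 0],
  [0, 0, 0, 0, 0, 1.1, 0],
  [0, 0, 0, 0, 0, 1.1, 0],
  [0, 0, 0, 0, 0, 1.1, 0],
  [0, 0, 0, 0, 0, 1.1, 0],
  [0, 0, 0, 0, 0, 1.1, 0],
])

```text
time: 17.5
position: [0.5524, -0.1597, 0.2131]
tool_rot: [-0.002, 1.0, 0.002, 0.0]
wrist_force: [-0.7, 0.7, 3.6]
gripper_width: 0.0153
```

```bash
python3 f.py 20; python3 -c "
from h import *
s,im=snap('wrist','w6.png');_,sc=snap('scene','s6.png')
u=proj('wrist',[.553,-.158,.15],s).astype(int)
a=cv2.resize(im[u[1]-75:u[1]+75,u[0]-50:u[0]+50,::-1],(400,600),interpolation=3)
b=cv2.resize(sc[100:250,267:367,::-1],(400,600),interpolation=3)
cv2.imwrite('pics/c6.png',np.hstack([a,b]));print(u)
# cup sink from scene: rim silhouette shift
g0=cv2.cvtColor(cv2.imread('pics/s5.png'),6)[150:185,285:345];g1=cv2.cvtColor(sc,7)[150:185,285:345]
p=[proj('scene',[.5523,-.1592,z]) for z in(.1265,.1225)];print('4mm =',p[1]-p[0])
print('shift',cv2.phaseCorrelate(np.float32(g0[:,:])[14:,:],np.float32(g1)[14:,:]))"
```

```text
18.5 F [-0.0934  0.2766  3.4915] +- [0.0954 0.1242 0.1237] pos [ 0.5524 -0.1597  0.2131] w 0.014861634162124512 T [ 0.1309  0.1142 -0.0173]
to target: [ 0.2  0.   0.3  0.1 -0.1  0.6]
[253 222]
4mm = [-0.2358  1.6696]
shift ((0.23900292100672615, 0.16179240406629702), 0.9044909762011634)
```

View pics/c6.png

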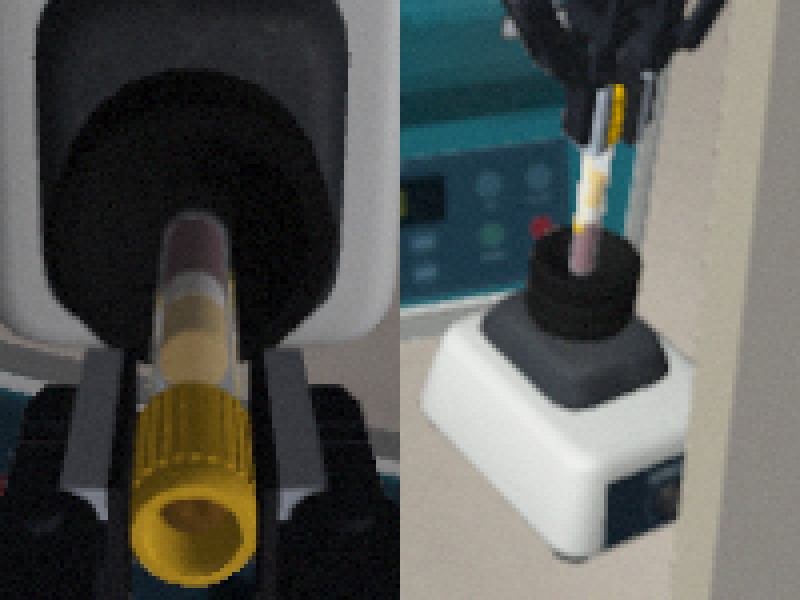

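The tube stands centred and upright in the cup (crop tip at (195,215), cap at (194,480)). The push is about 3.66 N net, which is about 4 mm, and the rim in the scene view has dropped by about 2 px (4 mm = 1.7 px). I'll check the lean once more, then hand in.

```bash
python3 -c "
from h import *
s=monitor.state()
W=lambda a,b:(203+a/4,147+b/4); S=lambda a,b:(267+(a-400)/4,100+b/4)
tip=tri([ray('wrist',W(195,218),s),ray('scene',S(585,273))]);cb=tri([ray('wrist',W(194,385),s),ray('scene',S(597,152))])
d=cb[0]-tip[0];print(tip,cb,np.degrees(np.arctan2(d[:2],d[2])),s['position'],s['gripper_width'],s['wrist_force'])
if np.degrees(np.arctan2(np.hypot(*d[:2]),d[2]))<3.5: print(bot.hand_in())
"
```

```text
(array([ 0.5514, -0.1589,  0.1138]), [np.float64(0.00026733241036285297), np.float64(0.0002673324103629627)]) (array([ 0.5529, -0.1588,  0.182 ]), [np.float64(0.001145794483506364), np.float64(0.0011457944835062636)]) [1.3115 0.0996] [ 0.5524 -0.1597  0.2131] 0.014623931377158023 [ 0.4857 -0.1778  3.5506]
the job is handed in; nothing more can be done
None
```

The job is handed in. The knob was turned first, then the full-length tube was moved from the rack into the mixer's cup, and the arm is still gripping it there and holding it pressed.

- **Knob:** I turned it about 43° clockwise. A head-on wrist picture after release showed the pointer upright; it measured about −2°, which is within the measuring error.
- **Tube:** I gripped it by the cap and lifted it straight out without going near the short tubes. It sits within about 1 mm of my estimate of the cup centre. The last measured lean was about 1.3° in x and 0.1° in y.
- **Press:** The net push is about 3.66 N against the 3.7 N expected at 4 mm. The arm went down 3.6 mm after first feeling the cup, which is about 4 mm from the estimated contact point. Time at the end was about 18.6 s.
- **Checks that disagreed:**
  - An automatic image-shift check of the cup sinking showed only about 0.2 px, probably because the area it compared included parts that don't move. By eye the rim had dropped about 2 px, where 4 mm should be about 1.7 px.
  - An early estimate of the tube's position from the top camera was about 6 mm off the wrist camera's. I used the wrist camera's, and the grip confirmed it.

I took no final picture of the rack or the rest of the worktop.

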